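Thread two spacer rings on a leaning arbor

ROBOT

A 6-joint arm with a two-finger parallel gripper is mounted at the origin on the work surface. World frame = base frame: x ahead of the robot, y to its left, z up, the work surface at z = 0. Lengths are in m, angles in degrees, forces in N, time in s.
With the tool pointing down it reaches from about 0.375 to 0.9 m from the base axis. Payload 3.1 kg.
Tool frame: the origin (TCP) lies midway between the tips of the shut fingers; the grasp point (between the pads) lies 19 mm behind it; z points along the fingers, y is the line along which they close (so a half turn about z gives the same grasp; the last joint's range is limited). The gripper opens to 87 mm and grips with 3 to 60 N. Pads are 19 mm wide; open, the fingers measure 117 mm over their backs; the gripper's body (75 mm by 190 mm) begins 51 mm behind the grasp point.
Start: joints at [53.428, 30.224, 82.088, -0, 67.689, -10.227], TCP at [0.277, 0.56, 0.183] pointing down, gripper open.
Joint ranges: [-176.69, 176.69], [-43.24, 126.21], [12.49, 139.97], [-82, 262], [0, 151.66], [-163.58, 163.58]. Speed limits (degrees/s): [159.86, 159.86, 180, 180, 180, 180].

INTERFACE

Orientations are given as a 3x3 rotation matrix whose columns are the frame's x, y, z axes.
In Python, from rig import read_state, capture, camera_info, hand_in gives the robot as it stands.
- The arm moves only by the tool drive_tool, never from a script. Its argument "motion" is a list of rows, each a list of 2 entries, a list of its own where there are three numbers: the shift along the tool's x, y, z in mm, then the turn, a rotation vector about the tool's x, y, z in rad. A call has 1 to 5 rows; each row shifts and turns the commanded pose from where the row before left it, along the tool's axes as they then stand; what a row does not reach is not made up. A row lasts 1/10 s, in which the tool goes at most 50 mm and 8.59 degrees, less where a joint would pass 70% of its speed; a pose out of reach is approached as far as the arm can. A call is refused whole if a number of a shift passes 50 or a number of a turn 0.15, either way. A call with a gripper value outside its range is refused whole. "gripper" is the opening, from 0 (shut) to 1 (fully open), set as the call begins (left out, the last holds). The fingers move at their own pace and stop on an object; the grip force is fixed at half the most. Time passes only in rows, so rows that do not move let the fingers close. It gives the time, the measured TCP pose, the force, the opening and the grip force at its end, in the units of the state.
- read_state(): the state, without advancing time (a new reading comes with each control period).
- capture(name): name is "scene" or "top" or "wrist"; returns the picture (420x560x3 uint8, red, green, blue); there is no depth.
- camera_info(name): a dict with "fovy" (degrees; the focal length in pixels is half the picture's height over the tangent of half this angle, whatever the lens; pixels are square), "cx", "cy" (the principal point, pixels), "xyz" and "orientation" of the camera in the world; the wrist camera has in their place "T_tool_cam" (4x4, takes a point from camera to tool coordinates, whose origin is the TCP and whose axes are the flange's). Camera axes: x right, y down, z forward; pixel columns grow to the right and rows downward; lengths in m; the calibration is good to about 2 mm. A picture is of the moment at which its call begins: read the wrist's pose just before it. camera_info takes no time and is no camera call.
- hand_in(): hands the job in; it is judged then, once.
The state is a dict: "time_s": time; "joint_positions": joint angles; "qvel": joint speeds; "tau": joint torques, N m; "position": TCP position; "tcp_rot": TCP orientation; "force": force on the tool from outside, world axes, zero at the start; "moment": the same for the moment, N m; "opening": opening from 0.0 (shut) to 1.0 (fully open); "grasp_force": force on a finger pad.
Only numpy, scipy, OpenCV 4.12 (cv2) and the standard library are available. Lean on these libraries where they do the work, as an engineer would, in place of code of your own. Each camera call takes 0.05 s, during which the arm holds its last target. There are 200 camera calls.

TASK

Thread the two orange spacer rings onto the leaning steel arbor of the black assembly stand: the wide ring first, fully home against the arbor's shoulder, then the narrow ring on top of it, flush against the wide one. Let go of both, and do not knock over or shift any of the other things on the bench.

Things in the scene. Friction and masses are not known exactly. Their poses are not given: they have to be found in the camera images.
- arbor: fixed steel arbor on a black stand (base 130x100x16 mm). Origin: centre of the shoulder face the first ring rests on, about 90 mm up. z runs up the arbor, 30 degrees from vertical, leaning roughly to the robot; y is level. Pin above the shoulder: 15 mm dia, 50 mm long, last 12 mm tapering to 7 mm dia. Below it a column 34 mm dia, 92 mm long: fingers can pass beside it
- wide_ring_mid (a point): wide spacer: orange anodised flat aluminium ring lying flat on the table at the left or the right, outside diameter 56 mm, 14 mm high, with a 21 mm through bore along its z axis (either face may go down). Weighs 55 to 115 g. This point is the ring's centre, half-way up (7 mm above the table at the start)
- narrow_ring_mid (a point): narrow spacer: orange anodised flat aluminium ring lying flat on the table at the left or the right, outside diameter 42 mm, 14 mm high, with a 21 mm through bore along its z axis (either face may go down). Weighs 28 to 56 g. This point is the ring's centre, half-way up (7 mm above the table at the start)
- jar_mid (a point): bystander, leave alone: small white-capped sample jar, 48 mm dia x 50 mm high; point about half-way up it
- oil_mid (a point): bystander, leave alone: amber bottle with blue cap, 50 mm dia x 120 mm high; point about half-way up it
- collar_mid (a point): bystander, leave alone: black rubber collar, 40 mm outside dia x 20 mm high: not one of the spacers; point about half-way up it
- bob_mid (a point): bystander, leave alone: steel measuring plate on a stem, 50 mm dia x 75 mm high, standing; point about half-way up it
- driver_mid (a point): bystander, leave alone: red-handled screwdriver lying on the table, 170 mm long; point about half-way up it
Things that resemble listed ones, but are neither listed nor needed, are in the scene too. Leave any blue or white look-alike of the part that bears narrow_ring_mid alone. Leave any green look-alike of the part that bears arbor alone.

How it is judged:
By the outcome, as a careful person would: the job done as asked, in the order asked, and still so for the second after the job is handed in, with the robot touching nothing.
It also fails if it takes over 50 s, if anything falls off the work surface, if the arm or the gripper's body presses on something with over 40 N, if the wrist force passes 120 N, or if a joint passes its speed limit or range.

## Working session

There is one attempt and no reset: what is moved stays moved. The work goes in short steps, Python scripts to look and compute and a tool call to move; the robot and the scene stay as the last step left them, time stands still between calls to the robot, and variables do not carry over. Pictures are saved under pics/ and viewed, at most 10 in all, crops included, and the job is handed in when it is done.

Besides the shell and the picture viewer there is one more tool, called after "Request:" by a JSON object that holds its "op" and its "data". drive_tool: Moves the arm, as the interface text tells. Its arguments: {"type":"object","properties":{"motion":{"type":"array","items":{"type":"array"}},"gripper":{"type":"number"}},"required":["motion"]}

```bash
mkdir -p pics; ls
python3 - <<'E'
from rig import *
import cv2,json
for n in ("scene","top"):
    im=capture(n); cv2.imwrite(f"pics/{n}0.png",im[:,:,::-1])
for n in ("scene","top","wrist"): print(n,camera_info(n))
print(read_state())
E
```

```text
pics
scene {'fovy': 50.13448172787248, 'cx': 277.53797786359013, 'cy': 211.26416090639077, 'xyz': array([ 1.21821949, -0.405656  ,  0.92825745]), 'orientation': array([[ 0.55050283,  0.62160147, -0.55727754],
       [ 0.8346274 , -0.39496842,  0.38392324],
       [ 0.01854022, -0.67646993, -0.73623685]])}
top {'fovy': 50.4429342655656, 'cx': 275.91792562471244, 'cy': 213.66038313682722, 'xyz': array([0.34180607, 0.02773097, 1.12435008]), 'orientation': array([[ 0.04684185, -0.97361109,  0.22335461],
       [-0.99889202, -0.04463997,  0.01489995],
       [-0.00453621, -0.22380507, -0.97462337]])}
wrist {'fovy': 65.07350151996803, 'cx': 282.28913062961055, 'cy': 209.1583267197836, 'T_tool_cam': array([[ 1.15418039e-03, -9.57220053e-01, -2.89358667e-01,
         7.99949685e-02],
       [ 9.99999207e-01,  9.59094441e-04,  8.15994381e-04,
        -2.45842070e-04],
       [-5.03563896e-04, -2.89359379e-01,  9.57220401e-01,
        -2.04027832e-01],
       [ 0.00000000e+00,  0.00000000e+00,  0.00000000e+00,
         1.00000000e+00]])}
{'time_s': 0.1, 'joint_positions': array([ 5.34295586e+01,  3.02729683e+01,  8.21491298e+01,  2.50254355e-03,
        6.76893283e+01, -1.02267620e+01]), 'qvel': array([ 0.01259345, -0.16263131, -0.24703558,  0.0223545 , -0.03321882,
        0.05807117]), 'tau': array([-4.44423949e-04, -4.40984309e+01, -1.77150142e+01,  6.35129353e-02,
        5.34192973e-02, -1.09102871e-05]), 'position': array([0.27685871, 0.55951687, 0.18177629]), 'tcp_rot': array([[-8.96140790e-01,  4.43768256e-01, -1.19115882e-03],
       [ 4.43769688e-01,  8.96139553e-01, -1.53780658e-03],
       [ 3.85014788e-04, -1.90669138e-03, -9.99998108e-01]]), 'force': array([-0.63758028, -0.06184014, -0.63118361]), 'moment': array([-0.03083459, -0.02622574, -0.03320521]), 'grasp_force': 0.0, 'opening': 1.0002321099441323}
```

View pics/scene0.png

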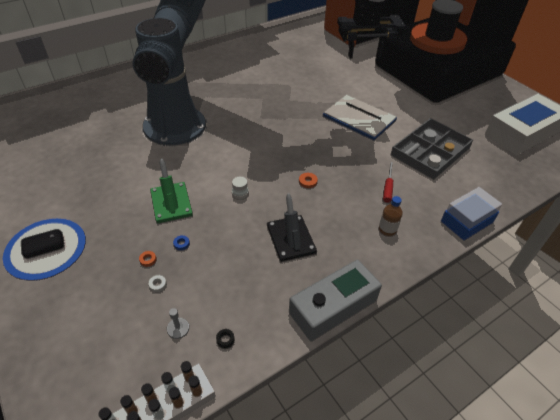

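View pics/top0.png

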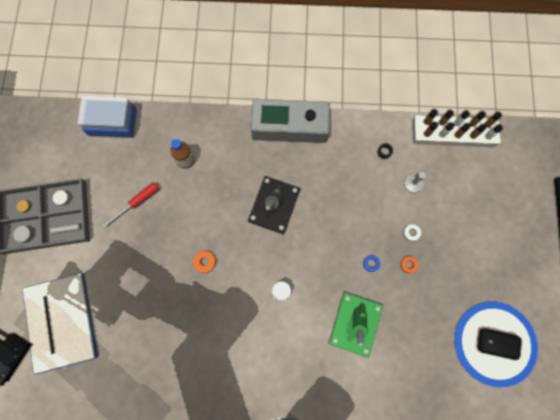

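The scene view shows the wide ring at about (308,180), the narrow one at (148,258) and the arbor stand at (291,235). In the top view they are at (204,261), (410,265) and (275,203). Blue and white rings and a green stand are the decoys.

```bash
cat > h.py <<'E'
import numpy as np, cv2
from rig import *
def cam(n,st=None):
    c=camera_info(n); f=210/np.tan(np.radians(c["fovy"]/2))
    if n=="wrist":
        st=st or read_state(); T=np.eye(4); T[:3,:3]=st["tcp_rot"]; T[:3,3]=st["position"]
        T=T@c["T_tool_cam"]; R,p=T[:3,:3],T[:3,3]
    else: R,p=c["orientation"],c["xyz"]
    return f,c["cx"],c["cy"],R,p
def ray(C,u,v):
    f,cx,cy,R,p=C; d=R@np.array([(u-cx)/f,(v-cy)/f,1]); return p,d/np.linalg.norm(d)
def plane(C,u,v,z):
    p,d=ray(C,u,v); return p+d*(z-p[2])/d[2]
def proj(C,X):
    f,cx,cy,R,p=C; q=R.T@(np.asarray(X)-p); return np.array([cx+f*q[0]/q[2],cy+f*q[1]/q[2]])
def tri(rays):
    A=sum(np.eye(3)-np.outer(d,d) for p,d in rays); b=sum((np.eye(3)-np.outer(d,d))@p for p,d in rays)
    return np.linalg.solve(A,b)
def orange(im,smin=150):
    h=cv2.cvtColor(im,cv2.COLOR_RGB2HSV); m=((h[...,0]<16)&(h[...,1]>smin)&(h[...,2]>110)).astype(np.uint8)
    n,l,s,c=cv2.connectedComponentsWithStats(m)
    return m,[(s[i,4],s[i,:4],c[i]) for i in range(1,n) if s[i,4]>50]
E
python3 - <<'E'
from h import *
ims={}
for n in("scene","top"):
    im=cv2.imread(f"pics/{n}0.png")[:,:,::-1]; C=cam(n)
    for a,b,c in orange(im)[1]:
        # filled centre: bbox centre
        u,v=b[0]+b[2]/2-.5,b[1]+b[3]/2-.5
        print(n,a,b,c.round(1),plane(C,u,v,.010).round(4))
    x=(230,180) if n=="scene" else (235,165)
    cr=np.ascontiguousarray(im[x[1]:x[1]+90,x[0]:x[0]+100,::-1]); cr=cv2.resize(cr,None,fx=4,fy=4,interpolation=cv2.INTER_CUBIC)
    cr=cv2.convertScaleAbs(cr,alpha=1.8,beta=10)
    ims[n]=cr
cv2.imwrite("pics/arb.png",np.hstack([ims["scene"],ims["top"]]))
E
```

```text
scene 154 [412  24  15  15] [419.   30.6] [-0.0495  1.2065  0.01  ]
scene 156 [299 173  18  13] [307.8 178.8] [0.4621 0.2204 0.01  ]
scene 121 [385 178   8  20] [388.6 187.7] [0.6189 0.4008 0.01  ]
scene 121 [139 251  17  13] [146.8 257.3] [ 0.4773 -0.2912  0.01  ]
top 67 [172 150  12   8] [177.6 153.7] [0.7486 0.3129 0.01  ]
top 260 [129 183  29  24] [143.4 194.7] [0.6323 0.3915 0.01  ]
top 312 [194 251  21  22] [204.  261.2] [0.4661 0.219  0.01  ]
top 162 [401 256  17  17] [408.9 264.3] [ 0.4836 -0.2931  0.01  ]
```

View pics/arb.png

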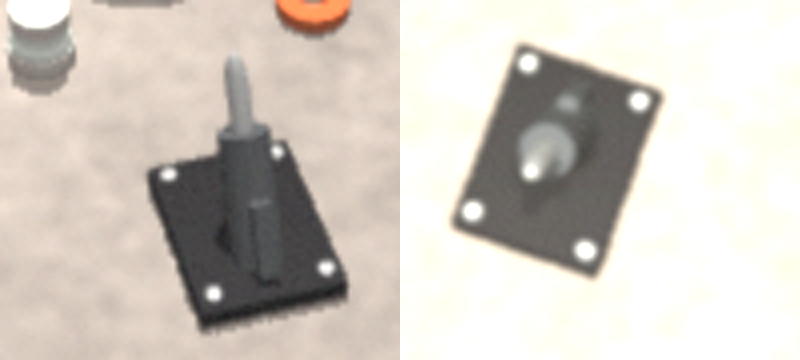

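The crop shows the pin tip at scene (289,195) and top (268,208), with the four base screws clear. I'll triangulate it roughly.

Run:
```python
from h import *
T=cam("top");S=cam("scene")
print("tip",tri([ray(S,289,195),ray(T,267.8,208)]))
print("shoulder",tri([ray(S,230+244/4,180+131/4),ray(T,235+147/4,165+150/4)]))
P=[plane(T,235+(x-400)/4,165+y/4,.017) for x,y in((528,63),(639,101),(473,211),(585,250))]
Q=[plane(S,230+x/4,180+y/4,.017) for x,y in((213,293),(168,174),(326,268),(277,152))]
for p in P,Q: print(np.round(p,4),np.mean(p,0).round(4))
d=P[2]+P[3]-P[0]-P[1]; print("long dir",d/np.linalg.norm(d), np.degrees(np.arctan2(d[1],d[0])))
```

```text
tip [0.58288785 0.06355514 0.13021406]
shoulder [0.60625026 0.05588036 0.0906173 ]
[[ 0.682   0.0719  0.017 ]
 [ 0.6597 -0.001   0.017 ]
 [ 0.5823  0.1018  0.017 ]
 [ 0.5603  0.0295  0.017 ]] [0.6211 0.0505 0.017 ]
[[0.6571 0.0021 0.017 ]
 [0.5578 0.0324 0.017 ]
 [0.6796 0.0746 0.017 ]
 [0.581  0.1057 0.017 ]] [0.6189 0.0537 0.017 ]
long dir [-0.95697847  0.29015892  0.        ] 163.13252919307598
```

Request:
{"op": "drive_tool", "data": {"motion": [[[-30,-20.5,0],[0,0,0]],[[-36,-25,2],[0,0,0]],[[-37,-26,2],[0,0,0]],[[-37,-26,2],[0,0,0]],[[-37,-26,2],[0,0,0]]]}}

```text
time_s: 0.6
position: [0.3814, 0.3692, 0.1743]
tcp_rot: [[-0.896, 0.443, -0.0], [0.443, 0.896, -0.0], [0.0, -0.001, -1.0]]
force: [0.4, -0.0, -0.9]
opening: 0.997
grasp_force: 0.0
```

Request:
{"op": "drive_tool", "data": {"motion": [[[-37,-26,2],[0,0,0]],[[-37,-26,2],[0,0,0]],[[-37,-26,2],[0,0,0]],[[-32,-20,0],[0,0,0]],[[0,0,0],[0,0,-0.1]]]}}

```text
time_s: 1.1
position: [0.4687, 0.2158, 0.1684]
tcp_rot: [[-0.935, 0.355, 0.002], [0.355, 0.935, -0.001], [-0.002, -0.001, -1.0]]
force: [-0.4, -0.3, 0.5]
opening: 1.001
grasp_force: 0.0
```

Request:
{"op": "drive_tool", "data": {"motion": [[[0,0,0],[0,0,-0.065]],[[0,0,0],[0,0,0]],[[0,0,0],[0,0,0]]]}}

```text
time_s: 1.4
position: [0.4655, 0.2196, 0.1684]
tcp_rot: [[-0.956, 0.292, -0.001], [0.292, 0.956, -0.0], [0.001, -0.0, -1.0]]
force: [-0.7, 0.1, 0.7]
opening: 1.002
grasp_force: 0.0
```

Run:
```python
from h import *
st=read_state(); im=capture("wrist"); cv2.imwrite("pics/w1.png",im[:,:,::-1]); np.save("w1.npy",np.array([*st["position"],*st["tcp_rot"].ravel()]))
C=cam("wrist",st); print(st["position"],st["tcp_rot"],st["time_s"])
for a,b,c in orange(im)[1]: print(a,b,c,plane(C,b[0]+b[2]/2-.5,b[1]+b[3]/2-.5,.014),plane(C,*c,.014))
```

```text
[0.46549415 0.21957305 0.1684052 ] [[-9.56468517e-01  2.91834878e-01 -6.16520551e-04]
 [ 2.91835002e-01  9.56468670e-01 -1.20572732e-04]
 [ 5.54495263e-04 -2.95246298e-04 -9.99999803e-01]] 1.4
1732 [257 158  51  50] [281.95034642 182.34526559] [0.46286921 0.22007762 0.014     ] [0.46268559 0.22007584 0.014     ]
430 [456 239  33  23] [472.88139535 251.82325581] [0.60598995 0.41127074 0.014     ] [0.60864825 0.41196147 0.014     ]
92 [432 275  12  14] [438.7826087 283.25     ] [0.63563261 0.36557344 0.014     ] [0.63846896 0.36668815 0.014     ]
```

View pics/w1.png

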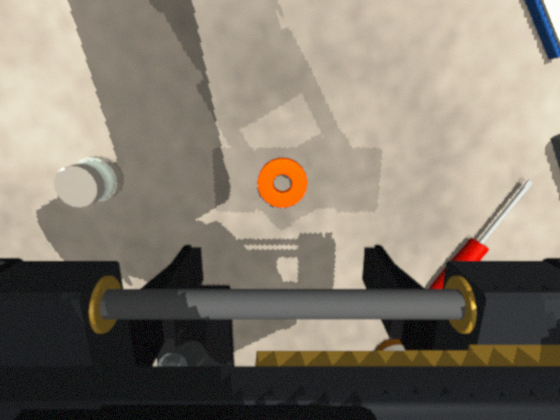

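The wide ring is centred at (282,183), which is world (0.463,0.220), and its size and height are right. The arbor is hidden behind the gripper in this view, so I'll look at it with the wrist camera from two spots.

Request:
{"op": "drive_tool", "data": {"motion": [[[-33,-10,-18],[0,0,0]],[[-35,-10,-18],[0,0,0]],[[-35,-10,-18],[0,0,0]],[[-35,-10,-16],[0,0,0]],[[-30,-10,0],[0,0,0]]]}}

```text
time_s: 1.95
position: [0.6152, 0.1225, 0.2415]
tcp_rot: [[-0.957, 0.291, 0.006], [0.291, 0.957, 0.0], [-0.006, 0.002, -1.0]]
force: [0.4, 0.4, 0.4]
opening: 1.0
grasp_force: 0.0
```

Request:
{"op": "drive_tool", "data": {"motion": [[[0,0,0],[0,0,0]],[[0,0,0],[0,0,0]]]}}

```text
time_s: 2.15
position: [0.6115, 0.123, 0.238]
tcp_rot: [[-0.957, 0.292, -0.002], [0.292, 0.957, 0.0], [0.002, -0.0, -1.0]]
force: [-0.4, -0.6, -0.8]
opening: 1.0
grasp_force: 0.0
```

```bash
cat > snap.py <<'E'
from h import *
import sys,pickle
st=read_state(); im=capture("wrist"); n=sys.argv[1]; cv2.imwrite(f"pics/{n}.png",im[:,:,::-1]); pickle.dump(st,open(n+".pkl","wb"))
print(st["position"],st["time_s"])
E
python3 snap.py w2
```

```text
[0.61153904 0.12300568 0.23795126] 2.15
```

Request:
{"op": "drive_tool", "data": {"motion": [[[0,-30,0],[0,0,0]],[[0,-40,0],[0,0,0]],[[0,-40,0],[0,0,0]],[[0,0,0],[0,0,0]],[[0,0,0],[0,0,0]]]}}

```text
time_s: 2.7
position: [0.579, 0.0184, 0.2387]
tcp_rot: [[-0.957, 0.291, -0.001], [0.291, 0.957, 0.001], [0.001, 0.001, -1.0]]
force: [-0.2, 0.7, 1.0]
opening: 0.999
grasp_force: 0.0
```

```bash
python3 snap.py w3
python3 - <<'E'
from h import *
a=cv2.imread("pics/w2.png");b=cv2.imread("pics/w3.png")
h=np.vstack([a[:290],b[:290]]); cv2.imwrite("pics/w23.png",h)
E
```

```text
[0.57898432 0.01835696 0.23866493] 2.7
```

View pics/w23.png

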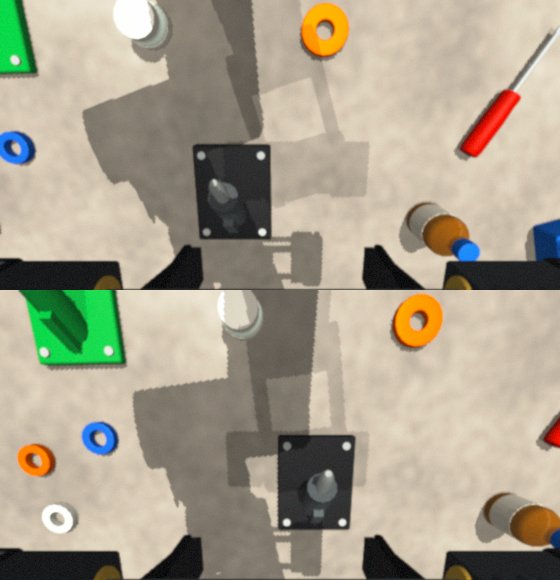

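Both stands and both rings are visible. The pin tip is near (214,183) in w2 and (328,181) in w3. I'll zoom in.

Run:
```python
from h import *
import pickle
a=cv2.imread("pics/w2.png")[140:245,190:275];b=cv2.imread("pics/w3.png")[140:245,275:360]
z=cv2.convertScaleAbs(cv2.resize(np.hstack([a,b]),None,fx=4.5,fy=4.5,interpolation=cv2.INTER_CUBIC),alpha=1.5,beta=10)
cv2.imwrite("pics/zoom.png",z); print(z.shape)
for n in ("w2","w3"):
    im=cv2.imread(f"pics/{n}.png")[:,:,::-1]; C=cam("wrist",pickle.load(open(n+".pkl","rb")))
    for A,bb,c in orange(im)[1]:
        if bb[1]<260: print(n,A,bb,plane(C,bb[0]+bb[2]/2-.5,bb[1]+bb[3]/2-.5,.011).round(4))
    print(proj(C,[.5829,.0636,.1302]),proj(C,[.6065,.056,.0895]))
    g=cv2.cvtColor(np.ascontiguousarray(im),cv2.COLOR_RGB2GRAY)
```

```text
(472, 765, 3)
w2 75 [316  19  19  18] [0.4609 0.2212 0.011 ]
w2 152 [301  23  47  34] [0.4729 0.2168 0.011 ]
w2 1446 [462  90  58  67] [0.6268 0.3944 0.011 ]
w2 150 [436 216  32  26] [0.7546 0.3259 0.011 ]
w2 213 [429 224  23  31] [0.7656 0.3081 0.011 ]
[214.93932973 185.23884222] [223.06458631 199.11960891]
w3 206 [392   6  47  52] [0.4633 0.2172 0.011 ]
w3 125 [410  19  19  22] [0.4626 0.2221 0.011 ]
w3 202 [546 132  14  25] [0.6445 0.3642 0.011 ]
w3 501 [ 19 154  36  32] [ 0.4805 -0.2907  0.011 ]
w3 74 [527 216  33  15] [0.7516 0.3447 0.011 ]
w3 326 [520 226  40  30] [0.7769 0.3381 0.011 ]
[327.89165724 185.7426348 ] [321.71804814 199.49007605]
```

View pics/zoom.png

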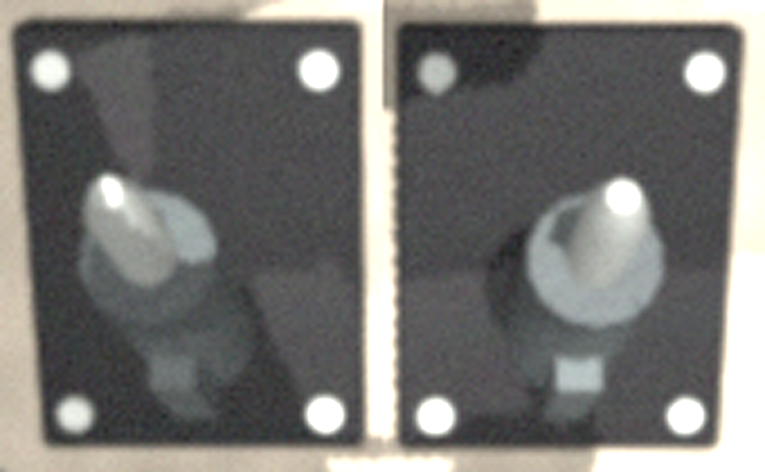

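In the zoom, the pin tip is at left (112,189) and right (624,196). The shoulder ellipse centre is at left (148,256) and right (596,260).

Run:
```python
from h import *
import pickle
C2,C3=[cam("wrist",pickle.load(open(n+".pkl","rb"))) for n in("w2","w3")]
L=lambda x,y:(190+x/4.5-.4,140+y/4.5-.4); R=lambda x,y:(275+(x-382.5)/4.5-.4,140+y/4.5-.4)
tip=tri([ray(C2,*L(112,189)),ray(C3,*R(624,196))]);sh=tri([ray(C2,*L(148.5,256.5)),ray(C3,*R(595.5,259.5))])
print(tip,sh,np.linalg.norm(tip-sh),(tip-sh)/np.linalg.norm(tip-sh))
a=[plane(C2,*L(x,y),.017) for x,y in((50,70),(319,70),(75,414),(325,414))]
b=[plane(C3,*R(x,y),.017) for x,y in((436,73),(705,73),(435,416),(686,416))]
for p in(a,b):
    d=p[0]+p[1]-p[2]-p[3];e=p[1]+p[3]-p[0]-p[2];print(np.round(p,4).tolist(),np.mean(p,0),np.degrees(np.arctan2(d[1],d[0])),np.degrees(np.arctan2(-e[0],e[1]))) 
    print(np.linalg.norm(d)/2,np.linalg.norm(e)/2)
```

```text
[0.57967621 0.0646279  0.13163467] [0.60346614 0.05685558 0.09116357] 0.047584448540619245 [-0.49995178  0.16333734  0.8505111 ]
[[0.5577, 0.0299, 0.017], [0.5801, 0.1034, 0.017], [0.658, -0.0004, 0.017], [0.6802, 0.0728, 0.017]] [0.61899763 0.05141275 0.017     ] 163.12044670752465 -16.8898041762101
0.10472189758508275 0.07664814845212961
[[0.5583, 0.0306, 0.017], [0.5807, 0.1043, 0.017], [0.6586, 0.0002, 0.017], [0.681, 0.0739, 0.017]] [0.6196518  0.05224098 0.017     ] 163.15975479098472 -16.89184216236154
0.10474255685011984 0.07699851147030695
```

The arbor is consistent across views: origin about (0.6037, 0.057, 0.090), lean azimuth 163.1°, 30°. Next I'll pick the wide ring.

Request:
{"op": "drive_tool", "data": {"motion": [[[34,32,8],[0,0,0]],[[34,32,10],[0,0,0]],[[34,32,10],[0,0,0]],[[34,32,10],[0,0,0]],[[34,31,10],[0,0,0]]]}}

```text
time_s: 3.25
position: [0.4619, 0.2224, 0.1904]
tcp_rot: [[-0.957, 0.289, 0.0], [0.289, 0.957, 0.001], [-0.0, 0.001, -1.0]]
force: [0.4, 0.9, -0.0]
opening: 1.003
grasp_force: 0.0
```

Request:
{"op": "drive_tool", "data": {"motion": [[[0,0,40],[0,0,0]],[[0,0,40],[0,0,0]],[[0,0,40],[0,0,0]],[[0,0,35],[0,0,0]],[[0,0,0],[0,0,0]]]}}

```text
time_s: 3.75
position: [0.4592, 0.2199, 0.0318]
tcp_rot: [[-0.957, 0.288, -0.01], [0.288, 0.958, -0.002], [0.009, -0.005, -1.0]]
force: [-0.8, 0.7, 0.0]
opening: 0.997
grasp_force: 0.0
```

Run:
```python
from h import *
s=read_state(); print(s["position"],s["time_s"]); print(1000*s["tcp_rot"].T@(np.array([.463,.220,.003])-s["position"]))
```

```text
[0.45922759 0.21993382 0.03177657] 3.75
[-3.84477816  1.28540576 28.7383292 ]
```

Request:
{"op": "drive_tool", "data": {"motion": [[[-1,0,15],[0,0,0]],[[0,0,12],[0,0,0]],[[0,0,0],[0,0,0]],[[0,0,0],[0,0,0]]]}}

```text
time_s: 4.15
position: [0.4649, 0.2194, 0.0095]
tcp_rot: [[-0.957, 0.29, 0.001], [0.29, 0.957, 0.0], [-0.001, 0.001, -1.0]]
force: [0.0, -0.2, -0.0]
opening: 1.005
grasp_force: 0.0
```

Run:
```python
from h import *
s=read_state(); print(s["position"],s["force"],s["tcp_rot"]); print(1000*s["tcp_rot"].T@(np.array([.463,.220,.003])-s["position"]))
```

```text
[0.46491104 0.21941303 0.00949915] [ 0.04080738 -0.18967053 -0.00594848] [[-9.57010685e-01  2.90050717e-01  1.06330883e-03]
 [ 2.90051182e-01  9.57011084e-01  3.10100359e-04]
 [-9.27653504e-04  6.05183340e-04 -9.99999387e-01]]
[2.00516863e+00 3.50138671e-03 6.49729709e+00]
```

Request:
{"op": "drive_tool", "data": {"motion": [[[2,0,6.5],[0,0,0]],[[0,0,0],[0,0,0]]]}}

```text
time_s: 4.35
position: [0.4622, 0.2195, 0.0023]
tcp_rot: [[-0.957, 0.291, -0.0], [0.291, 0.957, -0.0], [0.0, -0.0, -1.0]]
force: [0.3, 0.8, -0.1]
opening: 0.996
grasp_force: 0.0
```

Request:
{"op": "drive_tool", "data": {"motion": [[[0,0,0],[0,0,0]],[[0,0,0],[0,0,0]],[[0,0,0],[0,0,0]],[[0,0,0],[0,0,0]],[[0,0,0],[0,0,0]]], "gripper": 0.0}}

```text
time_s: 4.85
position: [0.4627, 0.2195, 0.0022]
tcp_rot: [[-0.957, 0.291, 0.0], [0.291, 0.957, 0.0], [-0.0, 0.0, -1.0]]
force: [-0.2, -0.5, 0.5]
opening: 0.631
grasp_force: 0.0
```

Request:
{"op": "drive_tool", "data": {"motion": [[[0,0,0],[0,0,0]],[[0,0,0],[0,0,0]],[[0,0,0],[0,0,0]]]}}

```text
time_s: 5.15
position: [0.4626, 0.2195, 0.0021]
tcp_rot: [[-0.957, 0.291, -0.0], [0.291, 0.957, -0.0], [0.0, -0.0, -1.0]]
force: [-0.2, -0.2, -0.3]
opening: 0.357
grasp_force: 0.0
```

```bash
python3 snap.py w4
python3 - <<'E'
from h import *
import pickle
im=cv2.imread("pics/w4.png")[:,:,::-1];C=cam("wrist",pickle.load(open("w4.pkl","rb")))
for A,bb,c in orange(im)[1]: print(A,bb,plane(C,bb[0]+bb[2]/2-.5,bb[1]+bb[3]/2-.5,.011).round(4))
E
```

```text
[0.46259841 0.21948894 0.0021238 ] 5.15
3353 [240 198  88  86] [0.4627 0.2203 0.011 ]
```

View pics/w4.png

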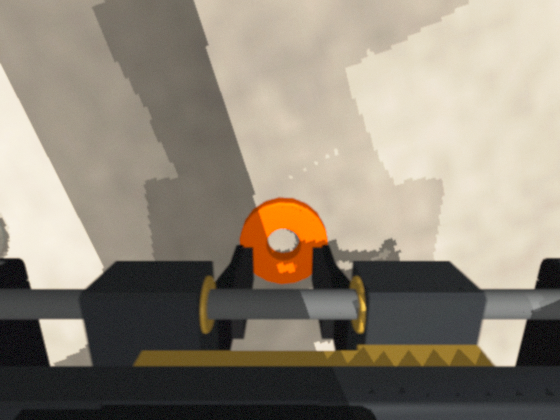

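The ring at (284,240) is undisturbed, and the visible finger ends look short of the ring at about row 245, so the grip closed above it. I'll check tip height from the fixed cameras in one composite.

Run:
```python
from h import *
s=read_state()
im=capture("scene");t=capture("top")
cv2.imwrite("pics/scene1.png",im[:,:,::-1]);cv2.imwrite("pics/top1.png",t[:,:,::-1])
S=cam("scene");T=cam("top");u=proj(S,s["position"]);w=proj(T,s["position"]);print(u,w,s["opening"],s["grasp_force"])
# projections of the tool point and 20, 40, 60 mm behind
for k in(0,.02,.04,.06): print(proj(S,s["position"]+[0,0,k]).round(1))
x,y=int(u[0])-40,int(u[1])-60
a=cv2.resize(im[y:y+90,x:x+60,::-1],None,fx=6,fy=6,interpolation=cv2.INTER_CUBIC)
a=cv2.convertScaleAbs(a,alpha=1.6,beta=15)
b=cv2.resize(cv2.imread("pics/w4.png")[190:325,232:332],None,fx=4,fy=4,interpolation=cv2.INTER_CUBIC)
b=cv2.convertScaleAbs(b,alpha=1.4,beta=25)
print(x,y); cv2.imwrite("pics/tips.png",np.hstack([a,b]))
```

```text
[307.16832009 181.13345849] [204.16845475 263.26365813] 0.30967229340750085 0.0
[307.2 181.1]
[307.6 176.2]
[308.1 171.2]
[308.6 166.1]
267 121
```

View pics/tips.png

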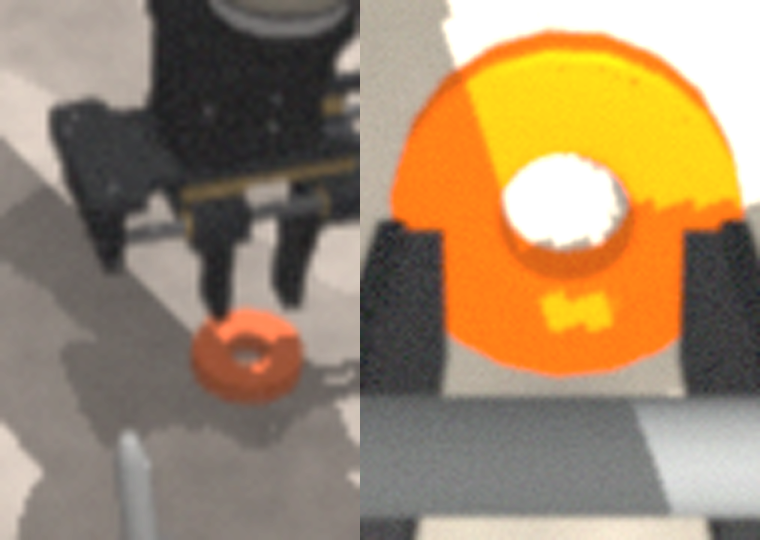

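The composite shows the finger tips ending some 35–40 mm above where the reported TCP would put them (scene tips near (303,173) and (315,172), TCP projects to (307,181)). The ring was not touched. I'll open and descend gently, watching the force to find the true tip height.

Request:
{"op": "drive_tool", "data": {"motion": [[[0,0,0],[0,0,0]],[[0,0,0],[0,0,0]],[[0,0,0],[0,0,0]],[[0,0,0],[0,0,0]],[[0,0,0],[0,0,0]]], "gripper": 0.9}}

```text
time_s: 5.8
position: [0.4626, 0.2195, 0.0021]
tcp_rot: [[-0.957, 0.291, -0.0], [0.291, 0.957, -0.0], [0.0, -0.0, -1.0]]
force: [-0.5, -0.2, 0.2]
opening: 0.587
grasp_force: 0.0
```

Request:
{"op": "drive_tool", "data": {"motion": [[[0,0,0],[0,0,0]],[[0,0,8],[0,0,0]],[[0,0,8],[0,0,0]],[[0,0,4],[0,0,0]],[[0,0,0],[0,0,0]]]}}

```text
time_s: 6.3
position: [0.4618, 0.2193, -0.0189]
tcp_rot: [[-0.957, 0.291, -0.002], [0.291, 0.957, -0.0], [0.002, -0.001, -1.0]]
force: [-0.5, 0.2, -0.6]
opening: 0.889
grasp_force: 0.0
```

Run:
```python
from h import *
s=read_state();print(s["position"],s["opening"],s["force"],s["joint_positions"])
S=cam("scene");im=capture("scene");cv2.imwrite("pics/scene2.png",im[:,:,::-1])
for k in(.035,.04): 
  for y in(-.039,.039):print(proj(S,s["position"]+s["tcp_rot"]@[0,y,-k]))
```

```text
[ 0.4618449   0.21928044 -0.01890002] 0.8894811824824613 [-0.52878367  0.20539534 -0.57178472] [ 1.28591805e+01  4.09767313e+01  1.06524449e+02 -1.62675627e-03
  3.26215460e+01 -6.02452227e+01]
[294.80703232 180.00652336]
[319.63228171 175.24851866]
[294.88935797 178.77183967]
[319.78204263 174.01556968]
```

The reported TCP is now at −19 mm with no contact, so the fingers do end short of the reported TCP. Continuing in small steps.

Request:
{"op": "drive_tool", "data": {"motion": [[[0,0,6],[0,0,0]],[[0,0,4],[0,0,0]],[[0,0,0],[0,0,0]],[[0,0,2],[0,0,0]],[[0,0,0],[0,0,0]]]}}

```text
time_s: 6.85
position: [0.4626, 0.2195, -0.03]
tcp_rot: [[-0.957, 0.291, -0.0], [0.291, 0.957, -0.0], [0.0, -0.0, -1.0]]
force: [-0.8, -0.5, 0.6]
opening: 0.899
grasp_force: 0.0
```

Request:
{"op": "drive_tool", "data": {"motion": [[[0,0,1.5],[0,0,0]],[[0,0,0],[0,0,0]],[[0,0,1.5],[0,0,0]],[[0,0,0],[0,0,0]]]}}

```text
time_s: 7.25
position: [0.4625, 0.2195, -0.033]
tcp_rot: [[-0.957, 0.29, -0.0], [0.29, 0.957, -0.0], [0.0, -0.0, -1.0]]
force: [-0.4, -0.0, -0.1]
opening: 0.9
grasp_force: 0.0
```

Request:
{"op": "drive_tool", "data": {"motion": [[[0,0,1],[0,0,0]],[[0,0,0],[0,0,0]],[[0,0,1],[0,0,0]],[[0,0,0],[0,0,0]]]}}

```text
time_s: 7.65
position: [0.4626, 0.2195, -0.0349]
tcp_rot: [[-0.957, 0.291, -0.0], [0.291, 0.957, -0.0], [0.0, -0.0, -1.0]]
force: [-0.0, -0.4, 0.7]
opening: 0.899
grasp_force: 0.0
```

Request:
{"op": "drive_tool", "data": {"motion": [[[0,0,1],[0,0,0]],[[0,0,0],[0,0,0]]]}}

```text
time_s: 7.85
position: [0.4626, 0.2195, -0.0359]
tcp_rot: [[-0.957, 0.29, -0.0], [0.29, 0.957, -0.0], [0.0, -0.0, -1.0]]
force: [0.2, 0.1, -1.1]
opening: 0.904
grasp_force: 0.0
```

Request:
{"op": "drive_tool", "data": {"motion": [[[0,0,1],[0,0,0]],[[0,0,0],[0,0,0]]]}}

```text
time_s: 8.05
position: [0.4625, 0.2195, -0.0369]
tcp_rot: [[-0.957, 0.291, -0.0], [0.291, 0.957, -0.0], [0.0, -0.0, -1.0]]
force: [0.1, -0.6, 0.3]
opening: 0.901
grasp_force: 0.0
```

Request:
{"op": "drive_tool", "data": {"motion": [[[0,0,0],[0,0,0]],[[0,0,0],[0,0,0]],[[0,0,0],[0,0,0]],[[0,0,0],[0,0,0]],[[0,0,0],[0,0,0]]], "gripper": 0.0}}

```text
time_s: 8.55
position: [0.4626, 0.2195, -0.0368]
tcp_rot: [[-0.957, 0.291, 0.0], [0.291, 0.957, 0.0], [-0.0, 0.0, -1.0]]
force: [1.2, 0.7, 0.0]
opening: 0.638
grasp_force: 30.0
```

Gripped: opening 0.638 × 87 ≈ 55.5 mm, 30 N. The ring's lower face is 36.8 mm behind the reported TCP. Now lift and tilt.

Request:
{"op": "drive_tool", "data": {"motion": [[[0,0,-20],[0,0,0]],[[0,0,-45],[0,0,0]],[[0,0,-45],[0,0,0]],[[0,0,-45],[0,0,0]],[[0,0,-20],[0,0,0]]]}}

```text
time_s: 9.05
position: [0.4644, 0.22, 0.142]
tcp_rot: [[-0.957, 0.29, 0.006], [0.29, 0.957, 0.001], [-0.005, 0.003, -1.0]]
force: [0.4, -0.4, -1.7]
opening: 0.635
grasp_force: 30.0
```

Request:
{"op": "drive_tool", "data": {"motion": [[[0,0,0],[0,-0.131,0]],[[0,0,0],[0,-0.131,0]],[[0,0,0],[0,-0.131,0]],[[0,0,0],[0,-0.131,0]],[[0,0,0],[0,0,0]]]}}

```text
time_s: 9.55
position: [0.4596, 0.2129, 0.136]
tcp_rot: [[-0.869, 0.299, 0.395], [0.263, 0.954, -0.143], [-0.419, -0.021, -0.908]]
force: [-0.2, -0.1, -2.1]
opening: 0.633
grasp_force: 30.0
```

```bash
cat > goal.py <<'E'
from h import *
import sys
from scipy.spatial.transform import Rotation as Ro
O=np.array([.6037,.0570,.0898]); za=np.array([-.5*np.cos(np.radians(16.87)),.5*np.sin(np.radians(16.87)),np.sqrt(.75)])
y=np.array([np.sin(np.radians(16.87)),np.cos(np.radians(16.87)),0]); Rg=np.c_[np.cross(y,-za),y,-za]
def goal(s,below):  # lower face s above shoulder; face lies `below` behind TCP
    st=read_state(); R=st["tcp_rot"]; g=O+(s-below)*za
    print(st["time_s"],st["position"].round(4),"shift mm",(1000*R.T@(g-st["position"])).round(1),"turn",Ro.from_matrix(R.T@Rg).as_rotvec().round(4),"open",st["opening"].round(3),st["grasp_force"],st["force"].round(1))
if __name__=="__main__": goal(float(sys.argv[1])/1e3,float(sys.argv[2])/1e3)
E
python3 goal.py 85 36.8
```

```text
Traceback (most recent call last):
  File "goal.py", line 9, in <module>
    if __name__=="__main__": goal(float(sys.argv[1])/1e3,float(sys.argv[2])/1e3)
                             ~~~~^^^^^^^^^^^^^^^^^^^^^^^^^^^^^^^^^^^^^^^^^^^^^^^
  File "goal.py", line 8, in goal
    print(st["time_s"],st["position"].round(4),"shift mm",(1000*R.T@(g-st["position"])).round(1),"turn",Ro.from_matrix(R.T@Rg).as_rotvec().round(4),"open",st["opening"].round(3),st["grasp_force"],st["force"].round(1))
                                                                                                                                                           ^^^^^^^^^^^^^^^^^^^
AttributeError: 'float' object has no attribute 'round'
```

Rotation was speed-limited, so I'll finish it first.

```bash
sed -i 's/st\["opening"\].round(3)/round(st["opening"],3)/' goal.py; python3 goal.py 85 36.8
```

```text
9.55 [0.4596 0.2129 0.136 ] shift mm [-142.4 -105.8   73.1] turn [-0.0223 -0.091   0.0016] open 0.633 30.000921436585486 [-0.2 -0.1 -2.1]
```

Request:
{"op": "drive_tool", "data": {"motion": [[[0,0,0],[-0.02,-0.09,0]],[[-30,-22,0],[0,0,0]],[[-36,-27,0],[0,0,0]],[[-36,-27,0],[0,0,0]],[[-34,-25,5],[0,0,0]]]}}

```text
time_s: 10.05
position: [0.5519, 0.0777, 0.2009]
tcp_rot: [[-0.838, 0.299, 0.457], [0.259, 0.954, -0.15], [-0.481, -0.007, -0.877]]
force: [0.3, 0.1, -0.9]
opening: 0.635
grasp_force: 30.0
```

Request:
{"op": "drive_tool", "data": {"motion": [[[0,0,25],[0,0,0]],[[0,0,0],[0,0,0]],[[0,0,0],[0,0,0]]]}}

```text
time_s: 10.35
position: [0.5611, 0.0746, 0.1767]
tcp_rot: [[-0.839, 0.301, 0.454], [0.26, 0.954, -0.151], [-0.478, -0.009, -0.878]]
force: [-0.7, 0.4, -0.7]
opening: 0.636
grasp_force: 30.0
```

```bash
python3 goal.py 75 36.8
```

```text
10.35 [0.5611 0.0746 0.1767] shift mm [ 2.2 -3.7 60.2] turn [-0.0134 -0.0252 -0.0052] open 0.636 29.999753558076918 [-0.7  0.4 -0.7]
```

Request:
{"op": "drive_tool", "data": {"motion": [[[0,-3.5,20],[-0.013,-0.025,-0.005]],[[0,0,15],[0,0,0]],[[0,0,0],[0,0,0]],[[0,0,0],[0,0,0]]]}}

```text
time_s: 10.75
position: [0.5765, 0.0675, 0.1471]
tcp_rot: [[-0.828, 0.288, 0.48], [0.249, 0.958, -0.145], [-0.502, 0.0, -0.865]]
force: [-0.1, 0.6, -1.6]
opening: 0.634
grasp_force: 30.0
```

```bash
python3 goal.py 60 36.8
```

```text
10.75 [0.5765 0.0675 0.1471] shift mm [ 3.6 -2.1 41. ] turn [0.0011 0.002  0.0017] open 0.634 29.999854071065784 [-0.1  0.6 -1.6]
```

Request:
{"op": "drive_tool", "data": {"motion": [[[3.6,-2,20],[0,0,0]],[[0,0,15],[0,0,0]],[[0,0,0],[0,0,0]],[[0,0,0],[0,0,0]]]}}

```text
time_s: 11.15
position: [0.5901, 0.0611, 0.1156]
tcp_rot: [[-0.828, 0.289, 0.481], [0.25, 0.957, -0.145], [-0.503, 0.0, -0.864]]
force: [0.5, 0.1, -0.8]
opening: 0.641
grasp_force: 30.0
```

```bash
python3 goal.py 54 36.8; python3 snap.py w5
python3 - <<'E'
from h import *
from goal import O,za
import pickle
st=pickle.load(open("w5.pkl","rb"));C=cam("wrist",st)
print("tip px",proj(C,O+.05*za))
im=cv2.imread("pics/w5.png")[:,:,::-1];s=capture("scene")
m,o=orange(im);print(o)
R,p=st["tcp_rot"],st["position"]
print("ring top,bottom px",proj(C,p+R@[0,0,-.0508]),proj(C,p+R@[0,0,-.0368]))
S=cam("scene");u=proj(S,O+.04*za).astype(int);print("scene tip",proj(S,O+.05*za),"shoulder",proj(S,O),u)
a=cv2.resize(cv2.convertScaleAbs(np.ascontiguousarray(im[150:300,207:357,::-1]),alpha=1.3,beta=20),(400,400),interpolation=cv2.INTER_CUBIC)
b=cv2.resize(cv2.convertScaleAbs(np.ascontiguousarray(s[u[1]-40:u[1]+40,u[0]-40:u[0]+40,::-1]),alpha=1.6,beta=20),(400,400),interpolation=cv2.INTER_CUBIC)
cv2.imwrite("pics/thread.png",np.hstack([a,b]))
E
```

```text
11.15 [0.5901 0.0611 0.1156] shift mm [ 0.6  0.  12.3] turn [0.001  0.0031 0.0011] open 0.641 29.999853987246752 [ 0.5  0.1 -0.8]
[0.59007427 0.06108297 0.11561168] 11.15
tip px [282.28419041 245.67295028]
[(np.int32(72), array([529, 177,  17,  13], dtype=int32), array([536.84722222, 182.        ])), (np.int32(72), array([540, 176,  20,   7], dtype=int32), array([549.59722222, 178.81944444])), (np.int32(5134), array([228, 216, 109,  74], dtype=int32), array([278.45656408, 254.6540709 ])), (np.int32(282), array([542, 222,  18,  36], dtype=int32), array([552.76241135, 243.34751773]))]
ring top,bottom px [282.20676911 269.86608897] [282.188183   258.12509268]
scene tip [287.94269891 193.42811217] shoulder [290.29019483 212.23937364] [288 197]
```

View pics/thread.png

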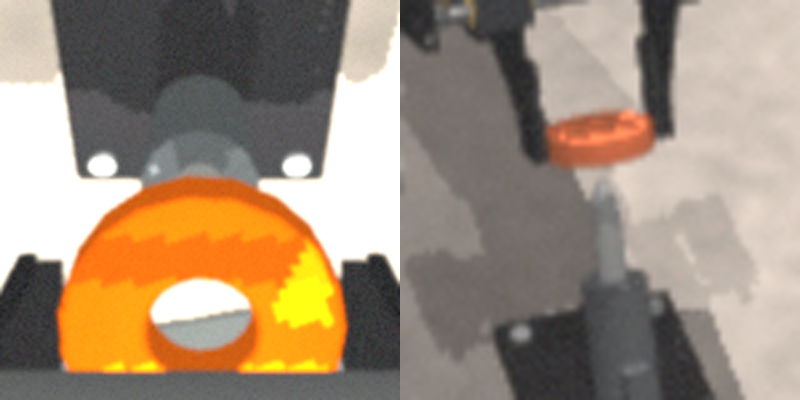

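The wrist crop shows bore and column aligned sideways (both near column 282). The scene crop shows the ring just above the tip. I'll check the tool-x alignment numerically.

Run:
```python
from h import *
from goal import O,za
import pickle
st=pickle.load(open("w5.pkl","rb"));C=cam("wrist",st);R,p=st["tcp_rot"],st["position"]
for n,X in(("outer bottom far (216)",[.028,0,-.0368]),("outer top far",[.028,0,-.0508]),("bore top far (255)",[.0105,0,-.0508])): print(n,proj(C,p+R@X), proj(C,p+R@(np.array(X)+[.001,0,0]))[1])
t=np.linspace(0,2*np.pi,40)
c=[proj(C,O+R@[.017*np.cos(a),.017*np.sin(a),0]) for a in t]; c=np.array(c);print("shoulder far row",c[:,1].min(),"cols",c[:,0].min(),c[:,0].max(),"seen",150+131/2.667,207+143/2.667,207+260/2.667)
```

```text
outer bottom far (216) [282.2234944  209.92104428] 208.11668743768647
outer top far [282.24595246 218.24902342] 216.30953533038655
bore top far (255) [282.22072261 251.0982372 ] 249.27508833759737
shoulder far row 197.0204373806052 cols 259.44946766694363 304.84795128588297 seen 199.1188601424822 260.6182977127859 304.4878140232471
```

The ring sits about 2 mm toward tool −x relative to the arbor. I'll correct by +2 mm and thread.

Request:
{"op": "drive_tool", "data": {"motion": [[[2,0,4],[0,0.003,0]],[[0,0,5],[0,0,0]],[[0,0,5],[0,0,0]],[[0,0,5],[0,0,0]],[[0,0,0],[0,0,0]]]}}

```text
time_s: 11.75
position: [0.5976, 0.0583, 0.0967]
tcp_rot: [[-0.83, 0.289, 0.478], [0.251, 0.957, -0.144], [-0.499, 0.0, -0.867]]
force: [1.1, 0.5, -1.5]
opening: 0.634
grasp_force: 30.0
```

```bash
python3 goal.py 0 36.8
```

```text
11.75 [0.5976 0.0583 0.0967] shift mm [-1.9  0.5 45.9] turn [ 0.0004 -0.0012  0.0007] open 0.634 29.999901582486928 [ 1.1  0.5 -1.5]
```

Request:
{"op": "drive_tool", "data": {"motion": [[[0,0,4],[0,0,0]],[[0,0,4],[0,0,0]],[[0,0,4],[0,0,0]],[[0,0,0],[0,0,0]]]}}

```text
time_s: 12.15
position: [0.6034, 0.0566, 0.0864]
tcp_rot: [[-0.829, 0.289, 0.478], [0.251, 0.957, -0.144], [-0.499, 0.0, -0.867]]
force: [0.3, -0.8, -1.1]
opening: 0.639
grasp_force: 30.0
```

Request:
{"op": "drive_tool", "data": {"motion": [[[0,0,4],[0,0,0]],[[0,0,4],[0,0,0]],[[0,0,0],[0,0,0]]]}}

```text
time_s: 12.45
position: [0.6071, 0.0555, 0.0797]
tcp_rot: [[-0.829, 0.289, 0.478], [0.251, 0.957, -0.144], [-0.499, 0.0, -0.867]]
force: [0.2, -0.5, -0.7]
opening: 0.64
grasp_force: 30.0
```

```bash
python3 goal.py 0 36.8; python3 snap.py w6;  python3 - <<'E'
from h import *
im=cv2.imread("pics/w6.png")[:,:,::-1];print(orange(im)[1])
E
```

```text
12.45 [0.6071 0.0555 0.0797] shift mm [-1.9  0.4 26.2] turn [ 0.0006 -0.001   0.0007] open 0.64 29.99988798983395 [ 0.2 -0.5 -0.7]
[0.60711325 0.05547812 0.07972056] 12.45
[(np.int32(5081), array([228, 216, 109,  74], dtype=int32), array([278.47018303, 253.79157646]))]
```

Request:
{"op": "drive_tool", "data": {"motion": [[[0,0,5],[0,0,0]],[[0,0,5],[0,0,0]],[[0,0,5],[0,0,0]],[[0,0,5],[0,0,0]],[[0,0,0],[0,0,0]]]}}

```text
time_s: 13.0
position: [0.6167, 0.0526, 0.0625]
tcp_rot: [[-0.829, 0.289, 0.478], [0.251, 0.957, -0.144], [-0.499, 0.0, -0.866]]
force: [-0.8, -0.2, -1.1]
opening: 0.634
grasp_force: 30.0
```

Request:
{"op": "drive_tool", "data": {"motion": [[[0,0,2],[0,0,0]],[[0,0,2],[0,0,0]],[[0,0,0],[0,0,0]]]}}

```text
time_s: 13.3
position: [0.6186, 0.0521, 0.0592]
tcp_rot: [[-0.829, 0.289, 0.478], [0.251, 0.957, -0.144], [-0.499, 0.0, -0.866]]
force: [-0.2, 0.2, 0.4]
opening: 0.639
grasp_force: 30.0
```

Request:
{"op": "drive_tool", "data": {"motion": [[[0,0,1.5],[0,0,0]],[[0,0,0],[0,0,0]]]}}

```text
time_s: 13.5
position: [0.6193, 0.0519, 0.0579]
tcp_rot: [[-0.829, 0.289, 0.478], [0.251, 0.957, -0.144], [-0.499, 0.0, -0.866]]
force: [0.4, -0.6, -1.1]
opening: 0.638
grasp_force: 30.0
```

```bash
python3 goal.py 0 36.8
```

```text
13.5 [0.6193 0.0519 0.0579] shift mm [-1.7  0.4  0.9] turn [ 0.0007 -0.0006  0.0006] open 0.638 29.999763197265565 [ 0.4 -0.6 -1.1]
```

Continue to contact.

Request:
{"op": "drive_tool", "data": {"motion": [[[0,0,1],[0,0,0]],[[0,0,0],[0,0,0]]]}}

```text
time_s: 13.7
position: [0.6198, 0.0517, 0.057]
tcp_rot: [[-0.829, 0.289, 0.478], [0.251, 0.957, -0.144], [-0.499, 0.0, -0.866]]
force: [-0.5, -0.8, -1.4]
opening: 0.634
grasp_force: 30.0
```

Request:
{"op": "drive_tool", "data": {"motion": [[[0,0,1],[0,0,0]],[[0,0,0],[0,0,0]]]}}

```text
time_s: 13.9
position: [0.6199, 0.0517, 0.057]
tcp_rot: [[-0.829, 0.289, 0.479], [0.251, 0.957, -0.144], [-0.5, 0.0, -0.866]]
force: [-3.3, 0.9, 4.6]
opening: 0.633
grasp_force: 30.0
```

Request:
{"op": "drive_tool", "data": {"motion": [[[0,0,1],[0,0,0]],[[0,0,0],[0,0,0]]]}}

```text
time_s: 14.1
position: [0.6199, 0.0517, 0.0569]
tcp_rot: [[-0.829, 0.289, 0.479], [0.25, 0.957, -0.145], [-0.501, 0.0, -0.866]]
force: [-6.9, 0.7, 12.3]
opening: 0.637
grasp_force: 30.0
```

Seated on the shoulder: axial contact force ~14 N at the expected height. Release and retreat along the axis.

Request:
{"op": "drive_tool", "data": {"motion": [[[0,0,-2],[0,0,0]],[[0,0,0],[0,0,0]],[[0,0,0],[0,0,0]],[[0,0,0],[0,0,0]]], "gripper": 0.85}}

```text
time_s: 14.5
position: [0.62, 0.0516, 0.0569]
tcp_rot: [[-0.829, 0.29, 0.478], [0.251, 0.957, -0.144], [-0.5, 0.0, -0.866]]
force: [-0.4, -0.4, 1.0]
opening: 0.833
grasp_force: 0.0
```

Request:
{"op": "drive_tool", "data": {"motion": [[[0,0,-15],[0,0,0]],[[0,0,-30],[0,0,0]],[[0,0,-40],[0,0,0]],[[0,0,-45],[0,0,0]],[[0,0,0],[0,0,0]]]}}

```text
time_s: 15.0
position: [0.5593, 0.0707, 0.1711]
tcp_rot: [[-0.826, 0.289, 0.484], [0.251, 0.957, -0.144], [-0.505, 0.002, -0.863]]
force: [1.2, 0.1, -0.5]
opening: 0.852
grasp_force: 0.0
```

```bash
python3 goal.py 0 36.8; python3 snap.py w7
python3 - <<'E'
from h import *
from goal import O,za,y,Rg
import pickle
st=pickle.load(open("w7.pkl","rb"));C=cam("wrist",st)
im=cv2.imread("pics/w7.png")[:,:,::-1];print(orange(im)[1])
t=np.linspace(0,2*np.pi,60)
for s in(0,.014): 
    c=np.array([proj(C,O+s*za+Rg@[.028*np.cos(a),.028*np.sin(a),0]) for a in t]);print(s,c.min(0),c.max(0))
E
```

```text
15.0 [0.5593 0.0707 0.1711] shift mm [  1.2  -0.6 130.4] turn [ 0.0025  0.006  -0.0004] open 0.852 0.0 [ 1.2  0.1 -0.5]
[0.55934553 0.07069035 0.17112457] 15.0
[(np.int32(1169), array([251, 166,  62,  47], dtype=int32), array([281.73652695, 183.6150556 ])), (np.int32(656), array([500, 198,  49,  46], dtype=int32), array([526.15091463, 222.79115854])), (np.int32(61), array([523, 219,  17,  14], dtype=int32), array([531.62295082, 224.73770492]))]
0 [251.63549631 167.04151903] [311.52993454 224.99473498]
0.014 [250.29259395 169.82984342] [312.91729024 230.19491893]
```

The wide ring sits where predicted (columns 251–312, top row 166). Now go to hover over the narrow ring.

Request:
{"op": "drive_tool", "data": {"motion": [[[0,0,0],[0,0.1,0]],[[0,0,0],[0,0.12,0]],[[0,-20,0],[0,0.12,0]],[[0,-30,0],[0,0.12,0]],[[0,-35,0],[0,0.06,0]]]}}

```text
time_s: 15.55
position: [0.5373, -0.0157, 0.1663]
tcp_rot: [[-0.956, 0.293, 0.02], [0.293, 0.956, -0.012], [-0.022, -0.006, -1.0]]
force: [1.4, 0.4, -0.5]
opening: 0.85
grasp_force: 0.0
```

Request:
{"op": "drive_tool", "data": {"motion": [[[-5,-42,0],[0,0,0]],[[-5,-42,0],[0,0,0]],[[-5,-42,4],[0,0,0]],[[-5,-42,6],[0,0,0]],[[-5,-42,6],[0,0,0]]]}}

```text
time_s: 16.05
position: [0.4963, -0.2243, 0.1507]
tcp_rot: [[-0.955, 0.295, 0.018], [0.294, 0.956, -0.012], [-0.021, -0.006, -1.0]]
force: [1.5, -0.0, -1.0]
opening: 0.854
grasp_force: 0.0
```

Run:
```python
from h import *
s=read_state(); print(s["position"],s["tcp_rot"],s["joint_positions"]); print(1000*s["tcp_rot"].T@(np.array([.481,-.291,.10])-s["position"]))
```

```text
[ 0.49627254 -0.22431809  0.15072445] [[-0.95544587  0.29460896  0.0181317 ]
 [ 0.29443567  0.95560038 -0.01164249]
 [-0.02075664 -0.00578515 -0.99976782]] [-3.61311161e+01  2.59192860e+01  9.66565839e+01  8.88015101e-02
  5.61916771e+01 -1.09048787e+02]
[ -3.98857579 -67.92724286  51.21210335]
```

Request:
{"op": "drive_tool", "data": {"motion": [[[-2,-34,20],[-0.006,0.021,0]],[[-2,-34,20],[0,0,0]],[[0,0,10],[0,0,0]],[[0,0,0],[0,0,0]],[[0,0,0],[0,0,0]]]}}

```text
time_s: 16.55
position: [0.4811, -0.2873, 0.1018]
tcp_rot: [[-0.956, 0.293, 0.0], [0.293, 0.956, 0.002], [0.0, 0.002, -1.0]]
force: [-1.1, -0.1, 2.4]
opening: 0.85
grasp_force: 0.0
```

```bash
python3 snap.py w8
python3 - <<'E'
from h import *
import pickle
s=pickle.load(open("w8.pkl","rb"));C=cam("wrist",s);print(s["tcp_rot"],s["force"])
im=cv2.imread("pics/w8.png")[:,:,::-1]
for A,bb,c in orange(im)[1]: print(A,bb,c,plane(C,bb[0]+bb[2]/2-.5,bb[1]+bb[3]/2-.5,.011),plane(C,bb[0],bb[1]+bb[3]/2,.014),plane(C,bb[0]+bb[2],bb[1]+bb[3]/2,.014))
E
```

```text
[ 0.48112243 -0.28734427  0.10181094] 16.55
[[-9.56029749e-01  2.93269481e-01  3.61638245e-04]
 [ 2.93269631e-01  9.56027915e-01  1.88381636e-03]
 [ 2.06729588e-04  1.90704199e-03 -9.99998160e-01]] [-1.10578503 -0.13079999  2.39172356]
1275 [254 178  45  45] [276.18901961 200.14588235] [ 0.47970111 -0.29276821  0.011     ] [ 0.47347269 -0.31194711  0.014     ] [ 0.48557902 -0.2724104   0.014     ]
```

The narrow ring is at (0.4797,−0.2925), about 41 mm across as it should be. Descend so the true tips stop about 6 mm above the table; they must not reach past the ring.

Request:
{"op": "drive_tool", "data": {"motion": [[[0,-5.4,30],[0.002,0,0]],[[0,0,40],[0,0,0]],[[0,0,35],[0,0,0]],[[0,0,10],[0,0,0]],[[0,0,0],[0,0,0]]]}}

```text
time_s: 17.1
position: [0.4801, -0.2921, -0.0128]
tcp_rot: [[-0.956, 0.292, 0.0], [0.292, 0.956, -0.0], [-0.0, -0.0, -1.0]]
force: [-0.1, 0.3, 0.5]
opening: 0.854
grasp_force: 0.0
```

Request:
{"op": "drive_tool", "data": {"motion": [[[0,0,0],[0,0,0]],[[0,0,0],[0,0,0]]]}}

```text
time_s: 17.3
position: [0.4817, -0.2943, -0.0102]
tcp_rot: [[-0.956, 0.293, 0.005], [0.293, 0.956, -0.004], [-0.006, -0.003, -1.0]]
force: [0.4, -0.2, 0.4]
opening: 0.85
grasp_force: 0.0
```

Run:
```python
from h import *
s=read_state(); print(s["position"],s["tcp_rot"][:,2],s["force"]); print(1000*s["tcp_rot"].T@(np.array([.4797,-.2925,-.032])-s["position"]))
```

```text
[ 0.48169361 -0.29432486 -0.01019939] [ 0.00476103 -0.00425954 -0.99997959] [ 0.39958834 -0.16224885  0.37221576]
[ 2.56682975  1.21975816 21.78290099]
```

Request:
{"op": "drive_tool", "data": {"motion": [[[0,0,8],[0,0,0]],[[0,0,7],[0,0,0]],[[0,0,0],[0,0,0]],[[0,0,0],[0,0,0]],[[0,0,0],[0,0,0]]]}}

```text
time_s: 17.8
position: [0.4803, -0.2935, -0.0272]
tcp_rot: [[-0.956, 0.293, 0.002], [0.293, 0.956, -0.002], [-0.002, -0.001, -1.0]]
force: [-0.2, 0.3, 0.3]
opening: 0.849
grasp_force: 0.0
```

Run:
```python
from h import *
s=read_state(); print(s["position"],s["tcp_rot"][:,2],s["force"]); print(1000*s["tcp_rot"].T@(np.array([.4797,-.2925,-.032])-s["position"]))
```

```text
[ 0.48028482 -0.29354696 -0.02718114] [ 0.00190626 -0.00153702 -0.999997  ] [-0.17732808  0.31675132  0.29366608]
[0.87721104 0.83368457 4.8161257 ]
```

Request:
{"op": "drive_tool", "data": {"motion": [[[1,0.8,4.8],[0,0.002,0]],[[0,0,0],[0,0,0]],[[0,0,0],[0,0,0]]]}}

```text
time_s: 18.1
position: [0.4794, -0.2923, -0.0322]
tcp_rot: [[-0.956, 0.293, -0.0], [0.293, 0.956, -0.001], [0.0, -0.001, -1.0]]
force: [-0.4, 0.0, 0.1]
opening: 0.847
grasp_force: 0.0
```

Request:
{"op": "drive_tool", "data": {"motion": [[[0,0,0],[0,0,0]],[[0,0,0],[0,0,0]],[[0,0,0],[0,0,0]],[[0,0,0],[0,0,0]],[[0,0,0],[0,0,0]]], "gripper": 0.0}}

```text
time_s: 18.6
position: [0.4796, -0.2925, -0.0319]
tcp_rot: [[-0.956, 0.293, 0.0], [0.293, 0.956, -0.001], [-0.0, -0.001, -1.0]]
force: [-0.3, -1.0, -0.3]
opening: 0.48
grasp_force: 1.4
```

Request:
{"op": "drive_tool", "data": {"motion": [[[0,0,0],[0,0,0]],[[0,0,0],[0,0,0]]]}}

```text
time_s: 18.8
position: [0.4796, -0.2925, -0.0319]
tcp_rot: [[-0.956, 0.293, 0.0], [0.293, 0.956, -0.001], [-0.0, -0.001, -1.0]]
force: [0.5, 0.5, -0.4]
opening: 0.463
grasp_force: 30.0
```

Run:
```python
from h import *
s=read_state(); print(s["position"],s["tcp_rot"],s["force"]); print(1000*s["tcp_rot"].T@(np.array([.4797,-.2925,0])-s["position"]))
```

```text
[ 0.47959173 -0.29245013 -0.03191874] [[-9.56044860e-01  2.93220436e-01  3.98399665e-05]
 [ 2.93220242e-01  9.56044366e-01 -1.02932038e-03]
 [-3.39906545e-04 -9.72394571e-04 -9.99999469e-01]] [ 0.53484495  0.53520101 -0.36378742]
[ -0.12898535  -0.04697004 -31.91866728]
```

Narrow ring gripped (0.463 × 87 ≈ 40 mm, 30 N). Lift, traverse, tilt.

Request:
{"op": "drive_tool", "data": {"motion": [[[0,0,-20],[0,0,0]],[[0,0,-45],[0,0,0]],[[0,0,-45],[0,0,0]],[[0,0,-45],[0,0,0]],[[0,20,-42],[0,0,0]]]}}

```text
time_s: 19.3
position: [0.4855, -0.275, 0.1672]
tcp_rot: [[-0.955, 0.296, 0.001], [0.296, 0.955, -0.003], [-0.002, -0.003, -1.0]]
force: [1.5, 0.3, 0.4]
opening: 0.463
grasp_force: 30.0
```

Request:
{"op": "drive_tool", "data": {"motion": [[[0,35,0],[0,0,0]],[[0,42,0],[0,0,0]],[[0,42,0],[0,0,0]],[[0,42,0],[0,0,0]],[[0,42,0],[0,0,0]]]}}

```text
time_s: 19.8
position: [0.545, -0.0774, 0.1648]
tcp_rot: [[-0.956, 0.294, -0.0], [0.294, 0.956, -0.001], [-0.0, -0.001, -1.0]]
force: [0.7, -0.2, -0.5]
opening: 0.466
grasp_force: 30.0
```

Request:
{"op": "drive_tool", "data": {"motion": [[[4,42,0],[0,-0.05,0]],[[4,40,0],[0,-0.1,0]],[[4,40,0],[0,-0.11,0]],[[3,20,0],[0,-0.11,0]],[[2,6,0],[0,-0.11,0]]]}}

```text
time_s: 20.3
position: [0.5726, 0.0699, 0.1632]
tcp_rot: [[-0.847, 0.29, 0.445], [0.257, 0.957, -0.134], [-0.465, 0.001, -0.885]]
force: [0.1, -1.6, -0.1]
opening: 0.465
grasp_force: 30.0
```

Request:
{"op": "drive_tool", "data": {"motion": [[[0,0,0],[0,0,0]],[[0,0,0],[0,0,0]]]}}

```text
time_s: 20.5
position: [0.5722, 0.0672, 0.1623]
tcp_rot: [[-0.85, 0.293, 0.438], [0.259, 0.956, -0.136], [-0.459, -0.002, -0.889]]
force: [0.8, 0.4, 0.4]
opening: 0.462
grasp_force: 30.0
```

```bash
python3 goal.py 80 31.9
```

```text
20.5 [0.5722 0.0672 0.1623] shift mm [ 6.1 -0.6 31.6] turn [-0.003  -0.0469 -0.0012] open 0.462 29.99962412752211 [0.8 0.4 0.4]
```

Request:
{"op": "drive_tool", "data": {"motion": [[[6,-0.5,10],[-0.003,-0.047,0]],[[0,0,15],[0,0,0]],[[0,0,0],[0,0,0]],[[0,0,0],[0,0,0]],[[0,0,0],[0,0,0]]]}}

```text
time_s: 21.0
position: [0.5803, 0.0637, 0.1388]
tcp_rot: [[-0.826, 0.294, 0.482], [0.255, 0.956, -0.147], [-0.503, 0.002, -0.864]]
force: [-0.1, -0.6, 0.4]
opening: 0.471
grasp_force: 30.0
```

```bash
python3 goal.py 60 31.9
```

```text
21.0 [0.5803 0.0637 0.1388] shift mm [ 3.6  0.4 26.5] turn [-0.0005  0.0038 -0.0042] open 0.471 29.99997661449015 [-0.1 -0.6  0.4]
```

Request:
{"op": "drive_tool", "data": {"motion": [[[3.6,0.4,10],[0,0.004,-0.004]],[[0,0,15],[0,0,0]],[[0,0,0],[0,0,0]],[[0,0,0],[0,0,0]]]}}

```text
time_s: 21.4
position: [0.5882, 0.062, 0.1149]
tcp_rot: [[-0.83, 0.289, 0.477], [0.251, 0.957, -0.145], [-0.499, -0.001, -0.867]]
force: [0.4, 0.3, -0.4]
opening: 0.465
grasp_force: 30.0
```

```bash
python3 goal.py 54 31.9; python3 snap.py w9
python3 - <<'E'
from h import *
import pickle
for n,r,zb in(("w5",.028,-.0368),("w6",.028,-.0368),("w9",.021,-.0319)):
    st=pickle.load(open(n+".pkl","rb"));C=cam("wrist",st);R,p=st["tcp_rot"],st["position"]
    im=cv2.imread(f"pics/{n}.png")[:,:,::-1];m,o=orange(im);k=max(o,key=lambda q:q[0]);print(n,k[1])
    t=np.linspace(0,2*np.pi,90)
    for dx in(0,-.002,-.004):
        c=np.array([proj(C,p+R@[dx+r*np.cos(a),r*np.sin(a),z]) for a in t for z in(zb,zb-.014)])
        b=np.array([proj(C,p+R@[dx+.0105*np.cos(a),.0105*np.sin(a),zb-.014]) for a in t])
        print(dx,c.min(0).round(1),c.max(0).round(1),"bore far",b.min(0).round(1))
    col=m[:,int(k[1][0]+k[1][2]/2)]; rows=np.flatnonzero(np.diff(col.astype(int)));print("mid col edges",rows)
E
```

```text
21.4 [0.5882 0.062  0.1149] shift mm [-1.5 -0.3  7.7] turn [-0.0003 -0.0016  0.0011] open 0.465 29.99996781349182 [ 0.4  0.3 -0.4]
[0.58823956 0.06195886 0.11485894] 21.4
w5 [228 216 109  74]
0 [227.8 209.9] [336.6 316.8] bore far [261.8 251.1]
-0.002 [228.  213.5] [336.4 319.9] bore far [261.9 254.7]
-0.004 [228.2 217.1] [336.2 323.1] bore far [261.9 258.3]
mid col edges [216 254 281 288 318 319]
w6 [228 216 109  74]
0 [227.8 209.9] [336.6 316.8] bore far [261.8 251.1]
-0.002 [228.  213.5] [336.4 319.9] bore far [261.9 254.7]
-0.004 [228.2 217.1] [336.2 323.1] bore far [261.9 258.3]
mid col edges [215 254 318 320]
w9 [243 184  79 106]
0 [242.5 219.5] [321.9 300.3] bore far [262.4 247.2]
-0.002 [242.6 222.9] [321.8 303.5] bore far [262.4 250.8]
-0.004 [242.8 226.3] [321.6 306.7] bore far [262.5 254.3]
mid col edges [183 211 224 249 275 289]
```

The ring is aligned in hand (about −2 mm in tool x, compensated by the current +1.5 mm). Thread it.

Request:
{"op": "drive_tool", "data": {"motion": [[[0,-0.5,5],[0,0,0]],[[0,0,5],[0,0,0]],[[0,0,5],[0,0,0]],[[0,0,5],[0,0,0]],[[0,0,0],[0,0,0]]]}}

```text
time_s: 21.95
position: [0.5974, 0.0587, 0.0964]
tcp_rot: [[-0.831, 0.289, 0.476], [0.25, 0.957, -0.145], [-0.498, -0.001, -0.867]]
force: [-0.5, -0.4, -0.3]
opening: 0.462
grasp_force: 30.0
```

Request:
{"op": "drive_tool", "data": {"motion": [[[0,0,4],[0,0,0]],[[0,0,4],[0,0,0]],[[0,0,4],[0,0,0]],[[0,0,0],[0,0,0]]]}}

```text
time_s: 22.35
position: [0.6031, 0.057, 0.086]
tcp_rot: [[-0.831, 0.289, 0.476], [0.25, 0.957, -0.145], [-0.498, -0.001, -0.867]]
force: [0.1, -0.2, -0.4]
opening: 0.465
grasp_force: 30.0
```

Request:
{"op": "drive_tool", "data": {"motion": [[[0,0,4],[0,0,0]],[[0,0,4],[0,0,0]],[[0,0,0],[0,0,0]],[[0,0,0],[0,0,0]]]}}

```text
time_s: 22.75
position: [0.6067, 0.0559, 0.0796]
tcp_rot: [[-0.83, 0.289, 0.477], [0.25, 0.957, -0.145], [-0.498, -0.001, -0.867]]
force: [-0.3, -0.3, -0.5]
opening: 0.463
grasp_force: 30.0
```

```bash
python3 goal.py 14 31.9; python3 snap.py w10
python3 - <<'E'
from h import *
im=cv2.imread("pics/w10.png")[:,:,::-1];m,o=orange(im);print(o,np.flatnonzero(np.diff(m[:,282].astype(int))))
E
```

```text
22.75 [0.6067 0.0559 0.0796] shift mm [-2.3  0.1  7.5] turn [-0.0001 -0.0023  0.0016] open 0.463 29.999696239829063 [-0.3 -0.3 -0.5]
[0.60672332 0.05593381 0.07960241] 22.75
[(np.int32(5507), array([236, 200,  94,  90], dtype=int32), array([281.62011985, 241.15416742])), (np.int32(102), array([ 55, 346,  16,  17], dtype=int32), array([ 64.35294118, 352.6372549 ]))] [199 249]
```

Threaded with no side force, 7.5 mm to go. Down in small steps to contact.

Request:
{"op": "drive_tool", "data": {"motion": [[[-0.5,0,3],[0,0,0]],[[0,0,2.5],[0,0,0]],[[0,0,0],[0,0,0]],[[0,0,1],[0,0,0]],[[0,0,0],[0,0,0]]]}}

```text
time_s: 23.3
position: [0.6103, 0.0548, 0.0741]
tcp_rot: [[-0.83, 0.289, 0.477], [0.25, 0.957, -0.145], [-0.498, -0.001, -0.867]]
force: [0.1, 0.9, -0.3]
opening: 0.465
grasp_force: 30.0
```

Request:
{"op": "drive_tool", "data": {"motion": [[[0,0,1],[0,0,0]],[[0,0,0],[0,0,0]]]}}

```text
time_s: 23.5
position: [0.6108, 0.0547, 0.0734]
tcp_rot: [[-0.83, 0.289, 0.477], [0.25, 0.957, -0.145], [-0.498, -0.001, -0.867]]
force: [-0.0, 0.5, 0.5]
opening: 0.468
grasp_force: 30.0
```

Request:
{"op": "drive_tool", "data": {"motion": [[[0,0,1],[0,0,0]],[[0,0,0],[0,0,0]]]}}

```text
time_s: 23.7
position: [0.6109, 0.0547, 0.0733]
tcp_rot: [[-0.83, 0.289, 0.477], [0.25, 0.957, -0.145], [-0.499, -0.001, -0.867]]
force: [-3.3, 1.1, 7.0]
opening: 0.457
grasp_force: 30.0
```

Request:
{"op": "drive_tool", "data": {"motion": [[[0,0,1],[0,0,0]],[[0,0,0],[0,0,0]]]}}

```text
time_s: 23.9
position: [0.6109, 0.0547, 0.0732]
tcp_rot: [[-0.83, 0.289, 0.478], [0.25, 0.957, -0.145], [-0.499, -0.001, -0.866]]
force: [-7.8, 2.0, 13.0]
opening: 0.462
grasp_force: 30.0
```

Contact is 18.9 mm above the first ring's contact height, exactly the 14 + 4.9 mm expected for flush. Release and retreat.

Request:
{"op": "drive_tool", "data": {"motion": [[[0,0,-2.5],[0,0,0]],[[0,0,0],[0,0,0]],[[0,0,0],[0,0,0]],[[0,0,0],[0,0,0]],[[0,0,0],[0,0,0]]], "gripper": 0.8}}

```text
time_s: 24.4
position: [0.6106, 0.0547, 0.0735]
tcp_rot: [[-0.83, 0.289, 0.476], [0.25, 0.957, -0.145], [-0.498, -0.001, -0.867]]
force: [0.2, -0.0, -0.0]
opening: 0.776
grasp_force: 0.0
```

Request:
{"op": "drive_tool", "data": {"motion": [[[0,0,-15],[0,0,0]],[[0,0,-30],[0,0,0]],[[0,0,-40],[0,0,0]],[[0,0,-40],[0,0,0]],[[0,0,-10],[0,0,0]]]}}

```text
time_s: 24.9
position: [0.5458, 0.075, 0.1939]
tcp_rot: [[-0.828, 0.288, 0.48], [0.25, 0.957, -0.144], [-0.501, 0.001, -0.865]]
force: [0.7, 0.2, 0.1]
opening: 0.8
grasp_force: 0.0
```

Request:
{"op": "drive_tool", "data": {"motion": [[[0,0,0],[0,0,0]],[[0,0,0],[0,0,0]]]}}

```text
time_s: 25.1
position: [0.5464, 0.0741, 0.1902]
tcp_rot: [[-0.83, 0.289, 0.476], [0.25, 0.957, -0.145], [-0.498, -0.001, -0.867]]
force: [-0.5, 0.5, -0.5]
opening: 0.802
grasp_force: 0.0
```

```bash
python3 snap.py w11
python3 - <<'E'
from h import *
from goal import O,za
w=cv2.imread("pics/w11.png")
S=cam("scene");s=capture("scene");u=proj(S,O+.01*za).astype(int)
cr=np.ascontiguousarray(s[u[1]-35:u[1]+35,u[0]-35:u[0]+35,::-1])
b=cv2.resize(cv2.convertScaleAbs(cr,alpha=1.5,beta=15),(400,400),interpolation=cv2.INTER_CUBIC)
a=cv2.resize(cv2.convertScaleAbs(np.ascontiguousarray(w[140:270,217:347]),alpha=1.4,beta=20),(400,400),interpolation=cv2.INTER_CUBIC)
f=cv2.resize(np.ascontiguousarray(s[100:400,:400,::-1]),(266,200))
cv2.imwrite("pics/final.png",np.vstack([np.hstack([a,b]),np.hstack([f,np.zeros((200,534,3),np.uint8)])]))
E
```

```text
[0.54641228 0.0741019  0.19021197] 25.1
```

View pics/final.png

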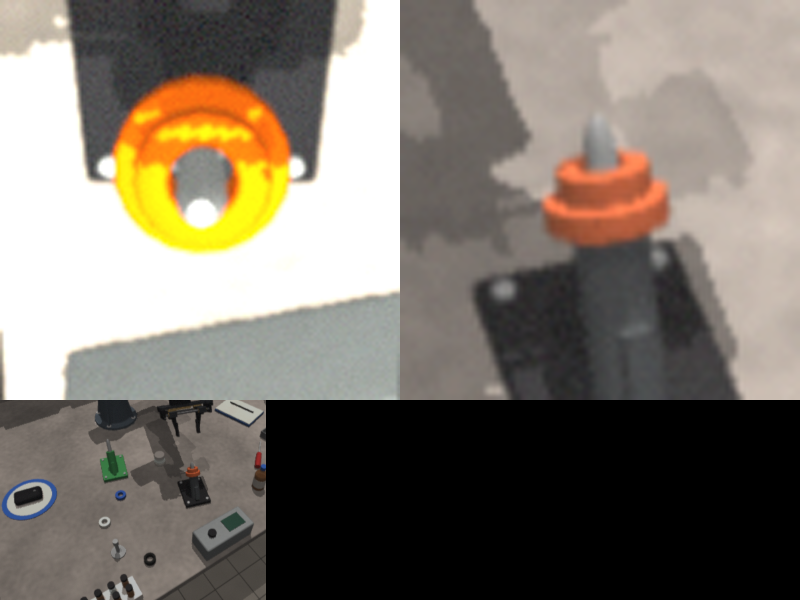

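The final composite shows both rings stacked flush on the arbor (scene crop: narrow ring at about (603,180) on the wide one at (606,212)). The bystanders are where they were, and the gripper is clear.

```bash
python3 -c "
from rig import *
print(hand_in())"
```

```text
the job is handed in; nothing more can be done
None
```

Both rings are on the arbor, the wide one home on the shoulder and the narrow one flush on top; both are released, nothing else looks moved in the final picture, and the job was handed in at about 25 s.

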